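# Open the combination lock on the medicine cash box and present it over the hand-over tray

### The job

Open the combination lock on the grey medicine cash box: turn its dial clockwise, feeling the clicks, until the pointed end of the grip clicks into place at the raised rib on the lock's face, then pull the shackle out by its upright tab as far as it goes while the lock still sits in its seat. Lift the opened lock straight up off the staple, dial up, and present it over the middle of the white hand-over tray, about 10 cm above it, leaving the brass key padlock, the pill jar and the pen where they are. Finish while still holding the lock up there, level and still: do not put it down or let go.

Things in the scene. Friction and masses are not known exactly. Their poses are not given: they have to be found in the camera images.
- lock_center (a point): centre (half-way up) of the combination lock, a loose bare-metal block 105 mm long (x -55 to +50 mm from here), 56 mm wide (y) and 36 mm high, about 0.46 kg (varies), lying dial-up on the cash box lid. x axis: along the lock towards the pull tab, the way the shackle pulls out; z up. Can be gripped across its 56 mm width near the middle; the dial grip stands up to 49 mm above this point
- dial_grip (a point): point on the dial's upright turning axis half-way up its black bar grip, 20 mm towards -x from the lock's centre and 36 mm above it. The bar is 10 mm wide, 34 mm long and 26 mm high (13 mm above and below this point), its pointed nose reaching 21 mm from the axis; below it is a flat disc of 45 mm diameter. Bar and nose lie along this point's own +y; z up
- dial (a joint): dial angle, rad, growing clockwise seen from above, -0.35 to 2.1. It clicks into a notch every 0.393 rad, at 0, 0.393, 0.785, 1.178, 1.571, 1.963, and settles into the nearest when let go (about 0.06 N m to leave one). At 0 the nose points along the lock's +y, at 1.571 along its +x, at the raised rib (5 x 3 mm, 3 mm high) on the face: only there (within 0.1) can the shackle be drawn
- shackle (a joint): how far the straight shackle bar is drawn out, m: 0 locked, 0.036 fully out at its stop; about 3 N of friction, and it stays where it is left. Locked it blocks after 2 mm. Out by more than about 0.028 it frees the staple
- tab_grip (a point): point on the shackle's upright steel pull tab, 14 mm along x (the pulling way), 24 mm wide (y) and 40 mm high: it goes 13 mm above and 27 mm below this point; 13 mm free between it and the lock's end when locked. Moves with the shackle; locked, it is 70 mm towards +x of the lock's centre and 16 mm above it. Axes as the lock's
- seat (a point): point on the lid of the fixed cash box under the middle of the seated lock, 65 mm above the desk; x along the lock. Corner guides 8 mm high stand 2 mm off the lock's corners; a fixed steel staple (loop 25 mm wide across y, 32 mm high) stands 20 mm towards +x from this point, up through the lock's window, with the shackle bar through it
- case: the grey steel cash box, 254 x 174 mm, 65 mm high, fixed to the desk; origin under its centre; the seat is 25 mm towards its -x, the lock's x along the box's x
- tray_center (a point): middle of the inner floor of the white open hand-over tray, 170 x 130 mm, rim 22 mm above the desk, floor 4 mm above the desk; fixed
- tray: the hand-over tray itself; origin under its centre
- lock: the same combination lock; origin under its body's centre, 18 mm below lock_center, same axes. A window through it (x 9 to 31 mm, y +-16 mm) shows the shackle bar passing through the staple
- keylock: bystander: ordinary brass key padlock, 40 x 36 x 22 mm body with a U shackle, lying on the desk between the cash box and the tray; origin under its body
- pill_jar: bystander: amber pill jar, diameter 48 mm, 75 mm high, standing; origin under its centre
- pen: bystander: pen, 140 x 9 x 11 mm, lying between the cash box and the tray; origin under its centre
Things that resemble listed ones, but are neither listed nor needed, are in the scene too. What is shaped like the lock but red is not meant.

How it is judged:
By the outcome, as a careful person would: the job done as asked, in the order asked, and still so for the second after the job is handed in, while the arm keeps its last pose, push and grip.
It also fails if it takes over 61 s, if anything falls off the work surface, if the arm or the gripper's body presses on something with over 40 N, if the wrist force passes 120 N, or if a joint passes its speed limit or range.

### The arm

A 6-joint arm with a two-finger parallel gripper is mounted at the origin on the work surface. World frame = base frame: x ahead of the robot, y to its left, z up, the work surface at z = 0. Lengths are in m, angles in rad, forces in N, time in s.
With the tool pointing down it reaches from about 0.2 to 0.875 m from the base axis. Payload 3.4 kg.
Tool frame: the origin (TCP) lies at the very end of the fingers, on their centre line; the grasp point (between the pads) lies 19 mm behind it; z points along the fingers, y is the line along which they close (so a half turn about z gives the same grasp; the last joint's range is limited). The gripper opens to 94 mm and grips with 3 to 60 N. Pads are 16 mm wide; open, the fingers measure 119 mm over their backs; the gripper's body (75 mm by 177 mm) begins 78 mm behind the grasp point.
Start: joints at [-1.362, 0.276, 1.505, -0, 1.361, -0.121], TCP at [0.186, -0.544, 0.205] pointing down, gripper open.
Joint ranges: [-2.89, 2.89], [-0.75, 2.08], [0.22, 2.7], [-1.18, 4.32], [0.11, 2.71], [-2.7, 2.7]. Speed limits (rad/s): [2.57, 2.57, 3.14, 3.14, 3.14, 3.14].

### API

Orientations are given as a rotation vector (axis times angle).
In Python, from bench import r, camera gives the robot as it stands. The module is installed in compiled form; this text tells all that it offers.
- The arm moves only by the shell command python3 -m inch 'ROWS' [FORCE]. ROWS is text: rows parted by semicolons, each of 7 numbers parted by spaces: the shift along the tool's x, y, z scaled (see below), then the turn, a rotation vector about the tool's x, y, z scaled (see below), then the closure, from -1 (fully open) to 1 (shut). A call has 1 to 5 rows; each row shifts and turns the commanded pose from where the row before left it, along the tool's axes as they then stand; what a row does not reach is not made up. The controller multiplies each number of a shift by 250 mm and each number of a turn by 60 degrees. A row lasts 1/12 s, in which the tool goes at most 41.7 mm and 7.16 degrees, less where a joint would pass 70% of its speed; a pose out of reach is approached as far as the arm can. A call with a number of a shift or a turn outside -1 to 1 is refused whole. A call with a gripper value outside its range is refused whole. The fingers move at their own pace and stop on an object; FORCE is the grip in N (left out, the last holds). Time passes only in rows, so rows that do not move let the fingers close. It gives the time, the measured TCP pose, the force, the opening and the grip force at its end, in the units of the state.
- r.get_obs(): the state, without advancing time (a new reading comes with each control period).
- camera(name): name is "scene" or "top" or "wrist"; returns a dict with "frame" (400x640x3 uint8, blue, green, red), "z_map" (400x640 float32, m along the optical axis (not along the pixel's ray), 0 where there is no reading), "fx", "fy", "cx", "cy" (pixels), "R" (3x3) and "t" (3): a world point X has camera coordinates R X + t. Camera axes: x right, y down, z forward; pixel columns grow to the right and rows downward; lengths in m; the calibration is good to about 2 mm. A picture is of the moment at which its call begins.
- r.finish_job(): hands the job in; it is judged then, once.
The state is a dict: "time_s": time; "joint_pos": joint angles; "joint_velocities": joint speeds; "effort": joint torques, N m; "eef_pos": TCP position; "orientation": TCP orientation; "wrist_force": force on the tool from outside, world axes, zero at the start; "torque": the same for the moment, N m; "grip_width": finger opening in m; "grip_force": force on a finger pad.
Only numpy, scipy, OpenCV 4.12 (cv2) and the standard library are available. Lean on these libraries where they do the work, as an engineer would, in place of code of your own. Each camera call takes 0.05 s, during which the arm holds its last target. There are 200 camera calls.

## Working session

There is one attempt and no reset: what is moved stays moved. The work goes in short steps, Python scripts to look and compute and a shell command to move; the robot and the scene stay as the last step left them, time stands still between calls to the robot, and variables do not carry over. Pictures are saved under pics/ and viewed, at most 10 in all, crops included, and the job is handed in when it is done.

```bash
mkdir -p pics
cat > h.py <<'E'
import numpy as np, cv2
from bench import r, camera
from scipy.spatial.transform import Rotation as Ro
def pt(c,u,v,z=None):
    d=np.array([(u-c['cx'])/c['fx'],(v-c['cy'])/c['fy'],1.]);R=np.array(c['R']);t=np.array(c['t'])
    o=-R.T@t; w=R.T@d
    if z is None: s=c['z_map'][int(round(v)),int(round(u))]
    else: s=(z-o[2])/w[2]
    return o+s*w
def cloud(c):
    v,u=np.mgrid[0:400,0:640];s=c['z_map'];d=np.stack([(u-c['cx'])/c['fx']*s,(v-c['cy'])/c['fy']*s,s],-1)
    return (d-np.array(c['t']))@np.array(c['R'])
def save(n,img): cv2.imwrite('pics/'+n+'.png',img)
E
python3 - <<'E'
from h import *
import pickle
a=camera('top');b=camera('scene');save('top',a['frame']);save('scene',b['frame'])
pickle.dump((a,b),open('v0.pkl','wb'))
o=r.get_obs();print(o)
for c in(a,b):print(-np.array(c['R']).T@c['t'],c['fx'],c['R'])
E
```

```text
{'time_s': 0.1, 'joint_pos': array([-1.36199118e+00,  2.76522665e-01,  1.50596030e+00, -1.82822469e-05,
        1.36072348e+00, -1.21003046e-01]), 'joint_velocities': array([ 0.00033652, -0.00267415, -0.00222962, -0.00099557, -0.00140434,
       -0.00149811]), 'effort': array([ 1.76431826e-03, -4.05454230e+01, -2.37779921e+01,  7.03577371e-02,
        2.98777793e-02, -4.49421168e-05]), 'eef_pos': array([ 0.18610294, -0.54352359,  0.20471486]), 'orientation': array([-3.09738355e+00, -5.15458116e-01,  1.39234041e-04]), 'wrist_force': array([ 0.17689805, -0.23854502, -0.67207919]), 'torque': array([-0.04379731, -0.01334413, -0.03260851]), 'grip_force': 0.0, 'grip_width': 0.09390201756168287}
[0.34734353 0.09500344 1.06284867] 369.64923278485435 [[-0.02633229 -0.99961258 -0.00901701]
 [-0.99417835  0.02712976 -0.10427548]
 [ 0.10447971  0.0062187  -0.99450758]]
[ 0.94174443 -0.51585809  0.9400955 ] 505.8677529886657 [[ 0.78938699  0.61354131 -0.02086219]
 [ 0.4405612  -0.58984099 -0.67675212]
 [-0.42752076  0.52502825 -0.73591531]]
```

View pics/top.png

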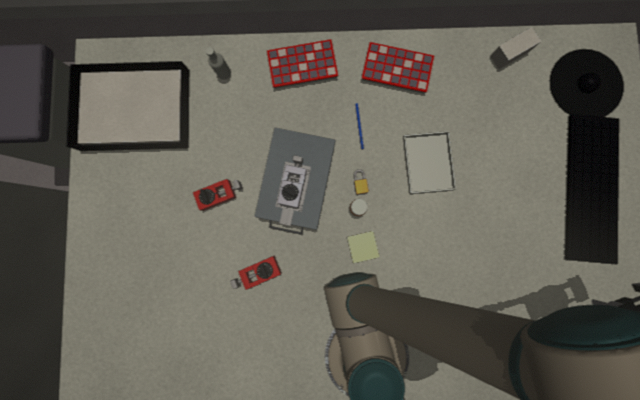

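View pics/scene.png

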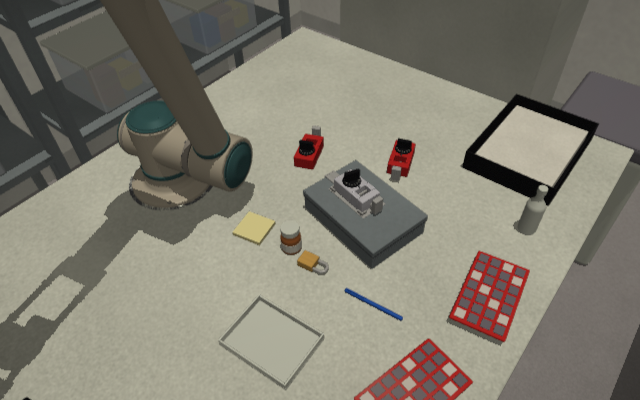

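The top view shows the bare-metal lock on the grey box at (290,185), with its tab at (298,160). The white tray is at (429,163), the pen at (360,126), the keylock at (361,183) and the jar at (359,207). Possible mix-ups are the red locks at (215,193) and (260,272), and the black-rimmed tray at (130,105). I choose the bare-metal lock on the grey box and the thin-rimmed white tray.

Run:
```python
from h import *
import pickle
a,b=pickle.load(open('v0.pkl','rb'))
P=cloud(a);h=P[...,2]
def box(m,z,n):
    m=m.astype(np.uint8);k,l,s,ce=cv2.connectedComponentsWithStats(m)
    i=1+np.argmax(s[1:,4]);ys,xs=np.where(l==i)
    q=np.array([pt(a,x,y,z)[:2] for x,y in zip(xs,ys)],np.float32)
    R=cv2.minAreaRect(q);print(n,s[i,4],R)
    return q
roi=np.zeros(h.shape,bool);roi[120:240,245:340]=1
box(roi&(h>.055)&(h<.13),.065,'case+')
box(roi&(abs(h-.065)<.006),.065,'lid')
box(roi&(h>.090)&(h<.106),.101,'lock')
box(roi&(h>.112),.125,'dial')
roi[:]=0;roi[125:200,395:465]=1
box(roi&(h>.012),.022,'tray')
for n,u,v in[('jar',359,206),('key',361,186),('pen',360,126),('tab',298,160),('dial',290,192)]:print(n,pt(a,u,v).round(3))
A=cv2.resize(a['frame'][125:240,250:340],None,fx=4.4,fy=4.4,interpolation=2)
B=cv2.resize(b['frame'][150:240,300:410],None,fx=3.6,fy=3.6,interpolation=2)
im=np.zeros((520,800,3),np.uint8);im[:A.shape[0],:A.shape[1]]=A;im[:B.shape[0],400:400+B.shape[1]]=B
save('crop',cv2.convertScaleAbs(im,alpha=1.3))
```

```text
case+ 5791 ((0.49160337448120117, 0.1860622614622116), (0.1737855225801468, 0.2558151185512543), 76.84758758544922)
lid 4822 ((0.49162015318870544, 0.1862049698829651), (0.17358490824699402, 0.25578397512435913), 76.8221664428711)
lock 619 ((0.4663711488246918, 0.1920386105775833), (0.056628331542015076, 0.1047830581665039), 76.4063720703125)
dial 62 ((0.44991108775138855, 0.19686134159564972), (0.038323886692523956, 0.010448719374835491), 58.75859451293945)
tray 419 ((0.5340937376022339, -0.1934700608253479), (0.17035822570323944, 0.13211844861507416), 3.485550880432129)
jar [0.41  0.014 0.075]
key [0.469 0.002 0.025]
pen [ 0.647 -0.003  0.011]
tab [0.533 0.172 0.108]
dial [0.446 0.192 0.132]
```

View pics/crop.png

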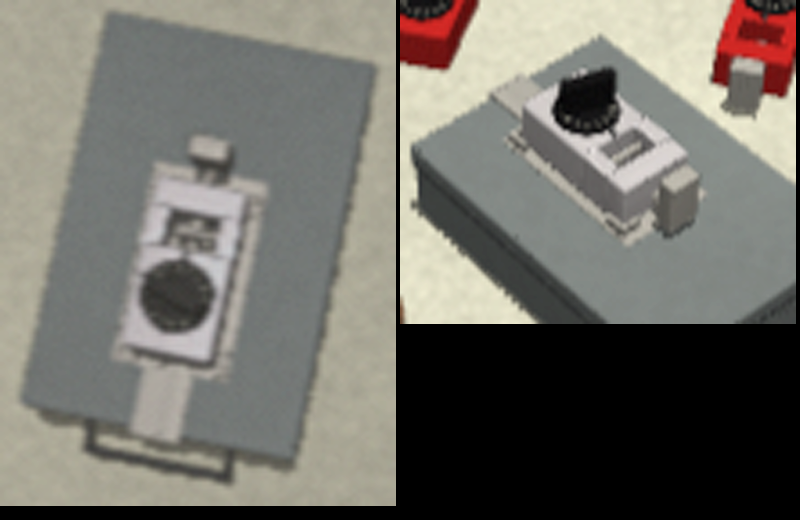

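The crop confirms the choice. The lock is bare metal on the grey box, with the dial at crop (178,295) and its nose pointing up-left. The box axis is at −13.2°. The bar direction of about 55–59° puts the dial near the 0.393 notch, so it needs about 67.5° more clockwise. The sizes match: case 256x174, lock 105x57, tray 170x132.

```bash
python3 -m inch '0 0 0 0 0 -0.118 -1;0 0 0 0 0 -0.118 -1;0 0 0 0 0 -0.118 -1;0 0 0 0 0 -0.118 -1;0 0 0 0 0 -0.118 -1'
python3 -m inch '0.151 -0.0436 0 0 0 0 -1;0.151 -0.0436 0 0 0 0 -1;0.151 -0.0436 0 0 0 0 -1;0.151 -0.0436 0 0 0 0 -1;0.151 -0.0436 0 0 0 0 -1'
python3 -m inch '0.151 -0.0436 0 0 0 0 -1;0.151 -0.0436 0 0 0 0 -1;0.151 -0.0436 0 0 0 0 -1;0.151 -0.0436 0 0 0 0 -1;0.151 -0.0436 0 0 0 0 -1'
python3 -m inch '0.151 -0.0436 0 0 0 0 -1;0.151 -0.0436 0 0 0 0 -1;0.151 -0.0436 0 0 0 0 -1;0.151 -0.0436 0 0 0 0 -1;0.151 -0.0436 0 0 0 0 -1'
```

```text
time_s: 0.52
eef_pos: [0.1861, -0.5437, 0.205]
orientation: [-2.79, -1.441, -0.0]
wrist_force: [-0.1, 1.2, 0.4]
grip_width: 0.0941
grip_force: 0.0
time_s: 0.93
eef_pos: [0.2522, -0.3569, 0.205]
orientation: [-2.795, -1.432, -0.0]
wrist_force: [1.0, -0.7, 0.5]
grip_width: 0.094
grip_force: 0.0
time_s: 1.35
eef_pos: [0.3179, -0.1719, 0.2053]
orientation: [2.796, 1.432, 0.0]
wrist_force: [-0.2, -0.6, -0.2]
grip_width: 0.0938
grip_force: 0.0
time_s: 1.77
eef_pos: [0.3838, 0.0132, 0.2054]
orientation: [2.795, 1.433, 0.0]
wrist_force: [0.3, -0.7, 0.6]
grip_width: 0.0937
grip_force: 0.0
```

Remaining (0.065, 0.183): dx 0.187, dy −0.054, over 5 rows. I add a little height and look with the wrist camera.

```bash
python3 -m inch '0.149 -0.0432 0 0 0 0 -1;0.149 -0.0432 0 0 0 0 -1;0.149 -0.0432 0 0 0 0 -1;0.149 -0.0432 0 0 0 0 -1;0.149 -0.0432 0 0 0 0 -1'
python3 -m inch '0 0 0 0 0 0 -1;0 0 0 0 0 0 -1'
python3 - <<'E'
from h import *
import pickle
c=camera('wrist');save('w1',c['frame']);pickle.dump(c,open('w1.pkl','wb'))
P=cloud(c);h=P[...,2]
def rect(m,z,n):
    k,l,s,ce=cv2.connectedComponentsWithStats(m.astype(np.uint8))
    i=1+np.argmax(s[1:,4]);ys,xs=np.where(l==i)
    q=np.array([pt(c,x,y,z)[:2] for x,y in zip(xs,ys)],np.float32);R=cv2.minAreaRect(q)
    print(n,s[i,4],R,ce[i].round())
g=c['frame'].max(2);near=np.hypot(P[...,0]-.449,P[...,1]-.196)<.04
rect(near&(h>.122)&(h<.14),.132,'bar')
rect((np.hypot(P[...,0]-.467,P[...,1]-.192)<.08)&(abs(h-.101)<.004),.101,'lock')
rect((np.hypot(P[...,0]-.535,P[...,1]-.176)<.03)&(abs(h-.112)<.005),.112,'tab')
print(r.get_obs()['joint_pos'].round(3),-np.array(c['R']).T@c['t'])
E
```

```text
time_s: 2.18
eef_pos: [0.4486, 0.196, 0.2051]
orientation: [2.795, 1.434, -0.001]
wrist_force: [1.8, -0.1, 0.1]
grip_width: 0.0943
grip_force: 0.0
time_s: 2.35
eef_pos: [0.4485, 0.1953, 0.2046]
orientation: [2.793, 1.439, -0.003]
wrist_force: [-0.8, -0.4, 0.3]
grip_width: 0.094
grip_force: 0.0
bar 528 ((0.4526616334915161, 0.1954684555530548), (0.039694443345069885, 0.009938844479620457), 58.65965270996094) [332. 207.]
lock 4066 ((0.46882814168930054, 0.1899515688419342), (0.05675217881798744, 0.10458564758300781), 76.28528594970703) [354. 189.]
tab 469 ((0.538772702217102, 0.17349228262901306), (0.02467721700668335, 0.01476322766393423), 76.28009796142578) [427. 165.]
[ 2.670e-01  1.470e-01  1.679e+00 -1.000e-03  1.318e+00  8.880e-01] [0.48759786 0.2491087  0.38547899]
```

View pics/w1.png

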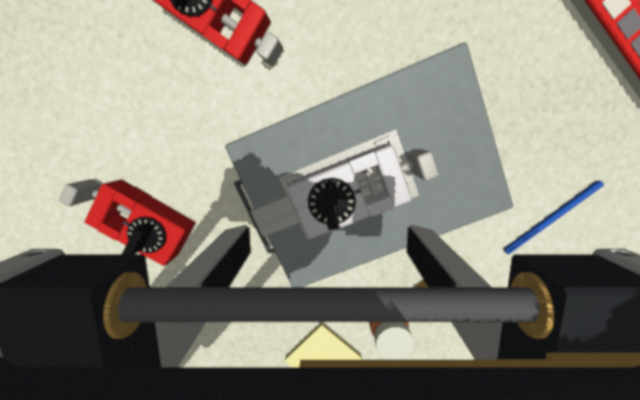

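The wrist view shows the lock at (354,189), the dial at (332,203) and the tab at (427,165). Sizes and heights fit, and the position agrees with the top view within 3 mm. I descend onto the grip and close gently.

```bash
python3 -m inch '0 0.005 0.075 0 0 0 -1;0 0 0.075 0 0 0 -1;0 0 0.075 0 0 0 -1;0 0 0.075 0 0 0 -1;0 0 0.074 0 0 0 -1'
python3 -m inch '0 0 0 0 0 0 1;0 0 0 0 0 0 1;0 0 0 0 0 0 1;0 0 0 0 0 0 1;0 0 0 0 0 0 1' 15
python3 -m inch '0 0 0 0 0 0 1;0 0 0 0 0 0 1;0 0 0 0 0 0 1;0 0 0 0 0 0 1'
python3 -c "
from bench import r;o=r.get_obs();print(o['torque'],o['wrist_force'],o['joint_pos'])"
```

```text
time_s: 2.82
eef_pos: [0.449, 0.1911, 0.1113]
orientation: [2.797, 1.43, -0.001]
wrist_force: [-0.0, 0.1, -0.1]
grip_width: 0.0944
grip_force: 0.0
time_s: 3.23
eef_pos: [0.4506, 0.1932, 0.1132]
orientation: [2.795, 1.433, 0.004]
wrist_force: [0.1, 0.1, 0.1]
grip_width: 0.0641
grip_force: 0.0
time_s: 3.57
eef_pos: [0.4498, 0.1933, 0.1121]
orientation: [2.795, 1.434, 0.0]
wrist_force: [-0.6, 0.5, -0.1]
grip_width: 0.0377
grip_force: 0.0
[-0.0291559  -0.02813532  0.01271761] [-0.59748132  0.48220813 -0.13544003] [ 2.63732789e-01  2.22998816e-01  1.82914544e+00 -9.44469470e-05
  1.08919051e+00  8.86750600e-01]
```

```bash
python3 -m inch '0 0 0 0 0 0 1;0 0 0 0 0 0 1;0 0 0 0 0 0 1;0 0 0 0 0 0 1;0 0 0 0 0 0 1'
python3 -m inch '0 0 0 0 0 0 1;0 0 0 0 0 0 1;0 0 0 0 0 0 1'
python3 -c "
from bench import r;o=r.get_obs();print(o['torque'],o['wrist_force'],o['joint_pos'])"
```

```text
time_s: 3.98
eef_pos: [0.4499, 0.1932, 0.1119]
orientation: [2.795, 1.433, 0.0]
wrist_force: [0.5, -1.5, -0.5]
grip_width: 0.0096
grip_force: 15.0
time_s: 4.23
eef_pos: [0.4499, 0.1931, 0.1119]
orientation: [2.795, 1.433, 0.0]
wrist_force: [0.1, -0.3, -0.1]
grip_width: 0.0098
grip_force: 15.0
[-0.09746558 -0.13384733 -0.08016414] [ 0.05474822 -0.27692092 -0.08414651] [ 2.63478280e-01  2.23231596e-01  1.82930780e+00 -2.90845011e-04
  1.08897867e+00  8.86771421e-01]
```

```bash
cat > t.py <<'E'
from bench import r
o=r.get_obs();print('  Tz',o['torque'].round(3)[2],'F',o['wrist_force'].round(1),'q6',o['joint_pos'][5].round(3))
E
python3 -m inch '0 0 0 0 0 0.094 1;0 0 0 0 0 0.094 1;0 0 0 0 0 0.094 1;0 0 0 0 0 0.094 1'; python3 t.py
python3 -m inch '0 0 0 0 0 0.094 1;0 0 0 0 0 0.094 1;0 0 0 0 0 0.094 1;0 0 0 0 0 0.094 1'; python3 t.py
```

```text
time_s: 4.57
eef_pos: [0.4494, 0.1935, 0.1119]
orientation: [-3.023, -0.851, 0.001]
wrist_force: [0.3, 1.4, 0.2]
grip_width: 0.0098
grip_force: 15.0
  Tz 0.019 F [0.3 1.4 0.2] q6 1.285
time_s: 4.9
eef_pos: [0.4492, 0.1938, 0.1119]
orientation: [-3.131, -0.243, 0.002]
wrist_force: [-1.7, 1.7, 0.4]
grip_width: 0.0103
grip_force: 15.0
  Tz -0.034 F [-1.7  1.7  0.4] q6 1.679
```

```bash
python3 -m inch '0 0 0 0 0 0.094 1;0 0 0 0 0 0.094 1'; python3 t.py
python3 -m inch '0 0 0 0 0 0.094 1'; python3 t.py
python3 -m inch '0 0 0 0 0 0.092 1;0 0 0 0 0 0 1'; python3 t.py
```

```text
time_s: 5.07
eef_pos: [0.4492, 0.194, 0.1119]
orientation: [-3.14, 0.065, 0.002]
wrist_force: [-0.2, 1.8, 0.3]
grip_width: 0.0103
grip_force: 15.0
  Tz 0.002 F [-0.2  1.8  0.3] q6 1.876
time_s: 5.15
eef_pos: [0.4492, 0.194, 0.1119]
orientation: [-3.132, 0.22, 0.002]
wrist_force: [-1.5, 1.4, -0.1]
grip_width: 0.01
grip_force: 15.0
  Tz -0.002 F [-1.5  1.4 -0.1] q6 1.974
time_s: 5.32
eef_pos: [0.4491, 0.1937, 0.1119]
orientation: [-3.12, 0.366, 0.002]
wrist_force: [-1.1, 1.2, 0.1]
grip_width: 0.0095
grip_force: 15.0
  Tz -0.095 F [-1.1  1.2  0.1] q6 2.068
```

```bash
python3 -m inch '0 0 0 0 0 0 0;0 0 0 0 0 0 0;0 0 0 0 0 0 0;0 0 0 0 0 0 0;0 0 0 0 0 0 0'
python3 -m inch '0 0 -0.12 0 0 0 0;0 0 -0.12 0 0 0 0;0 0 -0.12 0 0 0 0;0 0 0 0 0 0 0;0 0 0 0 0 0 0'
python3 - <<'E'
from h import *
import pickle
c=camera('wrist')
P=cloud(c);h=P[...,2]
def rect(m,z,n):
    k,l,s,ce=cv2.connectedComponentsWithStats(m.astype(np.uint8))
    i=1+np.argmax(s[1:,4]);ys,xs=np.where(l==i)
    q=np.array([pt(c,x,y,z)[:2] for x,y in zip(xs,ys)],np.float32);R=cv2.minAreaRect(q)
    print(n,s[i,4],R,ce[i].round())
near=np.hypot(P[...,0]-.449,P[...,1]-.194)<.04
rect(near&(h>.122)&(h<.14),.132,'bar')
rect((np.hypot(P[...,0]-.467,P[...,1]-.192)<.08)&(abs(h-.101)<.004),.101,'lock')
rect((np.hypot(P[...,0]-.537,P[...,1]-.174)<.03)&(abs(h-.112)<.005),.112,'tab')
u=c['frame'];save('w2',np.hstack([u[:,:]]))
E
```

```text
time_s: 5.73
eef_pos: [0.4498, 0.1931, 0.1119]
orientation: [3.12, -0.362, 0.0]
wrist_force: [0.5, 0.5, -0.4]
grip_width: 0.0396
grip_force: 0.0
time_s: 6.15
eef_pos: [0.451, 0.1935, 0.2036]
orientation: [-3.119, 0.362, -0.006]
wrist_force: [-1.2, -0.2, -0.1]
grip_width: 0.0469
grip_force: 0.0
bar 549 ((0.45273497700691223, 0.1931181252002716), (0.009950482286512852, 0.04011960327625275), 76.60697937011719) [329. 209.]
lock 4177 ((0.46785810589790344, 0.18906712532043457), (0.05578318610787392, 0.10454500466585159), 75.6322250366211) [329. 174.]
tab 511 ((0.5378978848457336, 0.17151212692260742), (0.02327590622007847, 0.014226228930056095), 76.80333709716797) [331.  99.]
```

View pics/w2.png

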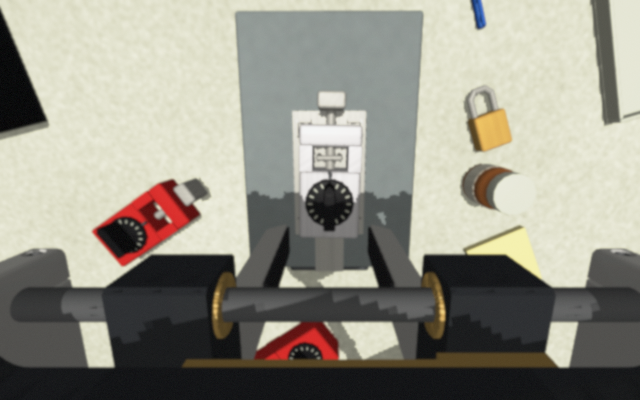

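The dial now points along the lock at the window side, from (329,209) towards (331,99). The tab is at (331,99), 90 mm ahead along tool x. I move to the tab and grip it across its width.

```bash
python3 -m inch '0.12 0 0 0 0 0 0;0.12 0 0 0 0 0 0;0.12 0.004 0 0 0 0 0;0 0 0 0 0 0 0'
python3 -m inch '0 0 0.12 0 0 0 0;0 0 0.12 0 0 0 0;0 0 0.12 0 0 0 0;0 0 0.12 0 0 0 0;0 0 0 0 0 0 0'; python3 t.py
python3 -m inch '0 0 0 0 0 0 1;0 0 0 0 0 0 1;0 0 0 0 0 0 1;0 0 0 0 0 0 1;0 0 0 0 0 0 1' 25; python3 t.py
```

```text
time_s: 6.53
eef_pos: [0.5414, 0.1699, 0.1994]
orientation: [3.119, -0.366, 0.001]
wrist_force: [-0.2, 0.6, -0.1]
grip_width: 0.0472
grip_force: 0.0
time_s: 6.95
eef_pos: [0.5305, 0.1704, 0.075]
orientation: [3.116, -0.362, -0.023]
wrist_force: [-1.5, -0.6, -0.4]
grip_width: 0.0472
grip_force: 0.0
  Tz -0.016 F [-1.5 -0.6 -0.4] q6 1.988
time_s: 7.37
eef_pos: [0.5385, 0.1718, 0.0838]
orientation: [-3.12, 0.363, -0.006]
wrist_force: [1.0, -0.4, 2.8]
grip_width: 0.0241
grip_force: 25.0
  Tz -0.045 F [ 1.  -0.4  2.8] q6 1.988
```

Gripped at 24.1 mm. I pull slowly.

```bash
python3 -m inch '0 0 0 0 0 0 1;0.024 0 0 0 0 0 1;0.024 0 0 0 0 0 1;0.024 0 0 0 0 0 1'; python3 t.py
python3 -m inch '0.024 0 0 0 0 0 1;0.024 0 0 0 0 0 1;0 0 0 0 0 0 1'; python3 t.py
```

```text
time_s: 7.7
eef_pos: [0.5538, 0.1681, 0.0833]
orientation: [-3.119, 0.363, 0.003]
wrist_force: [-3.2, 0.7, 8.6]
grip_width: 0.0239
grip_force: 25.0
  Tz -0.093 F [-3.2  0.7  8.6] q6 1.975
time_s: 7.95
eef_pos: [0.5669, 0.1649, 0.0832]
orientation: [-3.12, 0.364, -0.0]
wrist_force: [-0.8, 0.7, 8.0]
grip_width: 0.0238
grip_force: 25.0
  Tz -0.055 F [-0.8  0.7  8. ] q6 1.967
```

```bash
python3 -m inch '0.012 0 0 0 0 0 1;0.012 0 0 0 0 0 1;0 0 0 0 0 0 1'; python3 t.py
python3 -m inch '0.008 0 0 0 0 0 1;0 0 0 0 0 0 1'; python3 t.py
```

```text
time_s: 8.2
eef_pos: [0.5718, 0.1637, 0.083]
orientation: [-3.12, 0.364, 0.002]
wrist_force: [-2.7, 0.6, 7.0]
grip_width: 0.0235
grip_force: 25.0
  Tz -0.111 F [-2.7  0.6  7. ] q6 1.963
time_s: 8.37
eef_pos: [0.5734, 0.1633, 0.083]
orientation: [-3.12, 0.364, 0.002]
wrist_force: [-1.8, 0.8, 6.2]
grip_width: 0.0237
grip_force: 25.0
  Tz -0.097 F [-1.8  0.8  6.2] q6 1.962
```

```bash
python3 -m inch '0.008 0 0 0 0 0 1;0 0 0 0 0 0 1'; python3 t.py
python3 -m inch '0.006 0 0 0 0 0 1;0 0 0 0 0 0 1'; python3 t.py
```

```text
time_s: 8.53
eef_pos: [0.5743, 0.1631, 0.0826]
orientation: [-3.119, 0.364, 0.006]
wrist_force: [-3.8, 1.5, 6.4]
grip_width: 0.0239
grip_force: 25.0
  Tz -0.128 F [-3.8  1.5  6.4] q6 1.961
time_s: 8.7
eef_pos: [0.5748, 0.163, 0.0822]
orientation: [-3.119, 0.364, 0.009]
wrist_force: [-5.1, 2.2, 5.2]
grip_width: 0.0235
grip_force: 25.0
  Tz -0.07 F [-5.1  2.2  5.2] q6 1.96
```

At the stop, with the force rising. I release, rise and check.

```bash
python3 -m inch '-0.006 0 0 0 0 0 0;0 0 0 0 0 0 0;0 0 0 0 0 0 0;0 0 0 0 0 0 0'
python3 -m inch '0 0 -0.12 0 0 0 -0.7;0 0 -0.12 0 0 0 -0.7;0 0 -0.12 0 0 0 -0.7;0 0 -0.12 0 0 0 -0.7;0 0 0 0 0 0 -0.7'
python3 -m inch '-0.12 0 0 0 0 0 -0.7;-0.12 0 0 0 0 0 -0.7;-0.08 0 0 0 0 0 -0.7;0 0 0 0 0 0 -0.7;0 0 0 0 0 0 -0.7'
python3 - <<'E'
from h import *
c=camera('wrist')
P=cloud(c);h=P[...,2]
def rect(m,z,n):
    k,l,s,ce=cv2.connectedComponentsWithStats(m.astype(np.uint8))
    i=1+np.argmax(s[1:,4]);ys,xs=np.where(l==i)
    q=np.array([pt(c,x,y,z)[:2] for x,y in zip(xs,ys)],np.float32);R=cv2.minAreaRect(q)
    print(n,s[i,4],R,ce[i].round())
rect((np.hypot(P[...,0]-.449,P[...,1]-.194)<.04)&(h>.122)&(h<.14),.132,'bar')
rect((np.hypot(P[...,0]-.467,P[...,1]-.192)<.08)&(abs(h-.101)<.004),.101,'lock')
rect((np.hypot(P[...,0]-.573,P[...,1]-.164)<.03)&(abs(h-.112)<.005),.112,'tab')
save('w3',c['frame']);o=r.get_obs();print(o['eef_pos'],o['orientation'])
E
```

```text
time_s: 9.03
eef_pos: [0.5764, 0.1623, 0.0819]
orientation: [3.12, -0.363, 0.001]
wrist_force: [0.3, 0.5, 0.1]
grip_width: 0.0456
grip_force: 0.0
time_s: 9.45
eef_pos: [0.5801, 0.1629, 0.2086]
orientation: [-3.117, 0.362, -0.019]
wrist_force: [0.6, 0.6, 0.7]
grip_width: 0.0768
grip_force: 0.0
time_s: 9.87
eef_pos: [0.4979, 0.1808, 0.2019]
orientation: [3.121, -0.361, 0.001]
wrist_force: [0.0, 1.0, 0.4]
grip_width: 0.0799
grip_force: 0.0
bar 517 ((0.4536275863647461, 0.19230090081691742), (0.009556292556226254, 0.04143286496400833), 76.59778594970703) [327. 262.]
lock 3751 ((0.46855053305625916, 0.18888051807880402), (0.05584227666258812, 0.10518436133861542), 76.31672668457031) [328. 223.]
tab 481 ((0.5733399391174316, 0.16396571695804596), (0.023334262892603874, 0.012813515029847622), 76.85184478759766) [328. 114.]
[0.49896276 0.18070664 0.2019252 ] [ 3.12053428e+00 -3.62266219e-01  2.41403145e-03]
```

View pics/w3.png

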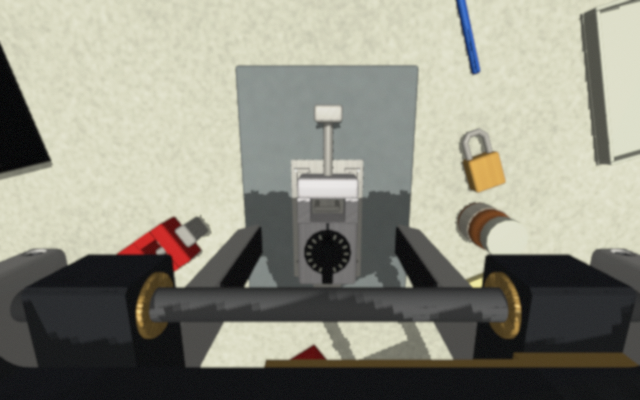

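The tab moved 36 mm, from (331,99) to (328,114) in the shifted view. The lock is still in its seat and the dial is still at the rib. I grip the body 3 mm ahead of its centre, ending the descent slowly.

```bash
python3 -m inch '-0.05 -0.004 0 0 0 0 -0.7;-0.05 0 0 0 0 0 -0.7;0 0 0.1 0 0 0 -0.7;0 0 0.1 0 0 0 -0.7;0 0 0.1 0 0 0 -0.7'
python3 -m inch '0 0 0.08 0 0 0 -0.7;0 0 0.04 0 0 0 -0.7;0 0 0.02 0 0 0 -0.7;0 0 0 0 0 0 -0.7;0 0 0 0 0 0 -0.7'; python3 t.py
```

```text
time_s: 10.33
eef_pos: [0.4737, 0.1877, 0.1265]
orientation: [-3.12, 0.363, -0.002]
wrist_force: [1.0, -0.3, -0.2]
grip_width: 0.0795
grip_force: 0.0
time_s: 10.75
eef_pos: [0.4748, 0.1877, 0.0926]
orientation: [-3.12, 0.363, -0.002]
wrist_force: [0.5, 0.5, 0.8]
grip_width: 0.08
grip_force: 0.0
  Tz -0.012 F [0.5 0.5 0.8] q6 2.043
```

Another 20 mm down to z≈0.0725.

```bash
python3 -m inch '0 0 0.04 0 0 0 -0.7;0 0 0.04 0 0 0 -0.7;0 0 0 0 0 0 -0.7;0 0 0 0 0 0 -0.7'; python3 t.py
python3 -m inch '0 0 0 0 0 0 1;0 0 0 0 0 0 1;0 0 0 0 0 0 1;0 0 0 0 0 0 1;0 0 0 0 0 0 1' 50; python3 t.py
python3 -m inch '0 0 0 0 0 0 1;0 0 0 0 0 0 1;0 0 0 0 0 0 1'; python3 t.py
```

```text
time_s: 11.08
eef_pos: [0.4735, 0.1873, 0.0713]
orientation: [3.12, -0.363, -0.002]
wrist_force: [0.4, -1.4, -0.4]
grip_width: 0.0801
grip_force: 0.0
  Tz 0.009 F [ 0.4 -1.4 -0.4] q6 2.042
time_s: 11.5
eef_pos: [0.4743, 0.1874, 0.0722]
orientation: [3.121, -0.363, 0.001]
wrist_force: [-0.8, -1.0, 1.3]
grip_width: 0.0555
grip_force: 50.0
  Tz -0.019 F [-0.8 -1.   1.3] q6 2.043
time_s: 11.75
eef_pos: [0.4743, 0.1874, 0.0722]
orientation: [3.12, -0.363, 0.001]
wrist_force: [-0.7, -0.5, 2.2]
grip_width: 0.0558
grip_force: 50.0
  Tz -0.054 F [-0.7 -0.5  2.2] q6 2.042
```

Gripped at 55.8 mm. I raise to 60 N and lift slowly and straight.

```bash
python3 -m inch '0 0 0 0 0 0 1;0 0 -0.02 0 0 0 1;0 0 -0.03 0 0 0 1;0 0 -0.03 0 0 0 1;0 0 -0.03 0 0 0 1' 60; python3 t.py
python3 -m inch '0 0 -0.04 0 0 0 1;0 0 -0.05 0 0 0 1;0 0 -0.05 0 0 0 1;0 0 -0.05 0 0 0 1;0 0 -0.04 0 0 0 1'; python3 t.py
python3 -m inch '0 0 -0.02 0 0 0 1;0 0 0 0 0 0 1;0 0 0 0 0 0 1;0 0 0 0 0 0 1'; python3 t.py
python3 -c "
from bench import r;print(r.get_obs()['torque'])"
```

```text
time_s: 12.17
eef_pos: [0.4738, 0.1875, 0.0999]
orientation: [3.12, -0.363, -0.001]
wrist_force: [-1.1, 0.1, -3.9]
grip_width: 0.0556
grip_force: 60.0
  Tz -0.023 F [-1.1  0.1 -3.9] q6 2.042
time_s: 12.58
eef_pos: [0.4744, 0.1876, 0.1587]
orientation: [-3.12, 0.363, -0.002]
wrist_force: [-0.3, 0.8, -3.8]
grip_width: 0.0559
grip_force: 60.0
  Tz 0.051 F [-0.3  0.8 -3.8] q6 2.042
time_s: 12.92
eef_pos: [0.4735, 0.1873, 0.1613]
orientation: [3.12, -0.363, -0.002]
wrist_force: [0.5, -0.1, -3.6]
grip_width: 0.0555
grip_force: 60.0
  Tz -0.006 F [ 0.5 -0.1 -3.6] q6 2.042
[ 0.07090325  0.04634816 -0.00602853]
```

Lifted clear, carrying about 4 N. I traverse to the tray with a gentle ramp.

```bash
python3 -m inch '0.0125 0.03 0 0 0 0 1;0.025 0.06 0 0 0 0 1;0.0376 0.09 0 0 0 0 1;0.0418 0.1 0 0 0 0 1;0.0418 0.1 0 0 0 0 1'
python3 -m inch '0.0418 0.1 0 0 0 0 1;0.0418 0.1 0 0 0 0 1;0.0418 0.1 0 0 0 0 1;0.0418 0.1 0 0 0 0 1;0.0418 0.1 0 0 0 0 1'
python3 -m inch '0.0418 0.1 0 0 0 0 1;0.0418 0.1 0 0 0 0 1;0.0418 0.1 0 0 0 0 1;0.0376 0.09 0 0 0 0 1;0.025 0.06 0 0 0 0 1'
python3 -m inch '0.021 0.05 0 0 0 0 1;0.0125 0.03 0 0 0 0 1;0.008 0.019 0 0 0 0 1;0 0 0 0 0 0 1;0 0 0 0 0 0 1'; python3 t.py
```

```text
time_s: 13.33
eef_pos: [0.4905, 0.0845, 0.1613]
orientation: [3.12, -0.361, -0.002]
wrist_force: [1.0, 0.4, -4.3]
grip_width: 0.0555
grip_force: 60.0
time_s: 13.75
eef_pos: [0.5125, -0.0496, 0.1613]
orientation: [3.12, -0.363, -0.002]
wrist_force: [-0.0, 0.2, -4.6]
grip_width: 0.0558
grip_force: 60.0
time_s: 14.17
eef_pos: [0.5328, -0.1711, 0.1612]
orientation: [3.119, -0.365, -0.002]
wrist_force: [-0.0, -0.6, -3.7]
grip_width: 0.0557
grip_force: 60.0
time_s: 14.58
eef_pos: [0.5372, -0.1936, 0.1619]
orientation: [-3.12, 0.362, 0.001]
wrist_force: [0.2, 0.3, -4.4]
grip_width: 0.0553
grip_force: 60.0
  Tz -0.013 F [ 0.2  0.3 -4.4] q6 1.334
```

Now lower 59 mm slowly and look.

```bash
python3 -m inch '0 0 0.03 0 0 0 1;0 0 0.05 0 0 0 1;0 0 0.05 0 0 0 1;0 0 0.05 0 0 0 1;0 0 0.036 0 0 0 1'
python3 -m inch '0 0 0.02 0 0 0 1;0 0 0 0 0 0 1;0 0 0 0 0 0 1;0 0 0 0 0 0 1;0 0 0 0 0 0 1'; python3 t.py
python3 - <<'E'
from h import *
c=camera('wrist');b=camera('scene');a=camera('top')
B=cv2.resize(b['frame'][180:400,180:440],None,fx=1.9,fy=1.9)
W=cv2.resize(c['frame'],None,fx=.47,fy=.47);A=a['frame'][100:260,330:480]
im=np.zeros((560,800,3),np.uint8);im[:B.shape[0],:B.shape[1]]=B;im[:W.shape[0],498:498+W.shape[1]]=W;im[200:360,500:650]=A
save('fin',im)
P=cloud(c);h=P[...,2];near=np.hypot(P[...,0]-.534,P[...,1]+.193)<.07
m=near&(h>.12)&(h<.145);p=P[m];print(len(p),np.median(p,0))
x=(P[...,:2]-[.534,-.193])@[.973,-.23];y=(P[...,:2]-[.534,-.193])@[.23,.973]
m=near&(h>.125)&(h<.138)&(abs(x)<.055)&(abs(y)<.024)
G=np.c_[x[m],y[m],np.ones(m.sum())];print(m.sum(),np.linalg.lstsq(G,h[m],rcond=None)[0])
t=(abs(x-.106)<.02)&(abs(y)<.02)&(h>.1);print('tab',P[t].mean(0) if t.any() else 0, h[t].max() if t.any() else 0)
print(r.get_obs()['eef_pos'])
E
```

```text
time_s: 15.0
eef_pos: [0.5367, -0.193, 0.1066]
orientation: [-3.12, 0.361, 0.003]
wrist_force: [0.1, 1.2, -4.6]
grip_width: 0.0556
grip_force: 60.0
time_s: 15.42
eef_pos: [0.538, -0.1948, 0.1038]
orientation: [3.12, -0.363, 0.003]
wrist_force: [-0.4, -0.2, -4.4]
grip_width: 0.0553
grip_force: 60.0
  Tz 0.037 F [-0.4 -0.2 -4.4] q6 1.333
14699 [ 0.54387654 -0.19627362  0.13422312]
9803 [-7.13490336e-03  4.54573327e-05  1.34031955e-01]
tab [ 0.63381863 -0.21716576  0.13734815] 0.14747214573262127
[ 0.53773034 -0.19468144  0.10348036]
```

View pics/fin.png

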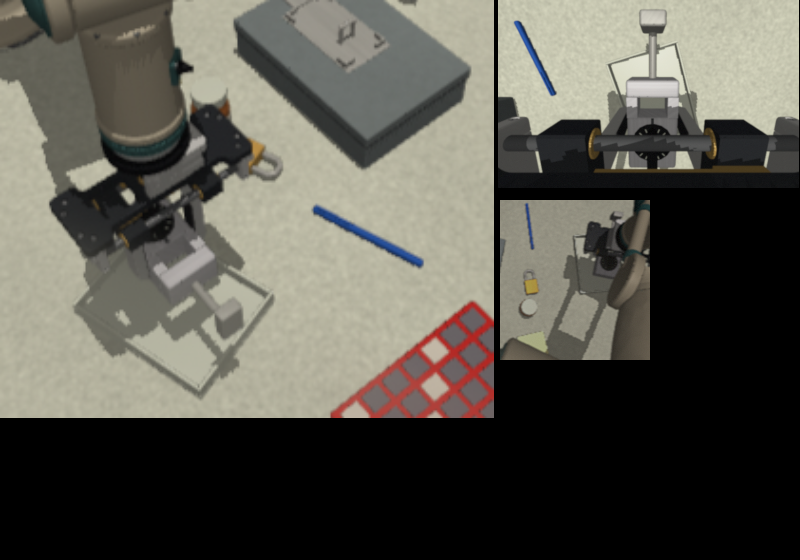

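The lock is held over the tray at (175,275) in the scene crop. It is level to 0.4°, with its bottom about 94 mm above the tray floor, the shackle out and the dial up. The staple is bare, and the pen, keylock and jar look undisturbed.

```bash
python3 -m inch '0 0 0 0 0 0 1;0 0 0 0 0 0 1;0 0 0 0 0 0 1;0 0 0 0 0 0 1;0 0 0 0 0 0 1'
python3 -c "
from bench import r;print(r.finish_job())"
```

```text
time_s: 15.98
eef_pos: [0.5374, -0.1945, 0.1029]
orientation: [3.12, -0.363, -0.0]
wrist_force: [0.2, 0.1, -4.2]
grip_width: 0.0557
grip_force: 60.0
the job is handed in; nothing more can be done
None
```

I opened the lock (dial at the rib, shackle pulled out to its 36 mm stop in the seat), lifted it straight up, and handed in at 16 s holding it level and dial-up, its bottom about 94 mm above the middle of the white tray floor.

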